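# Set a drawer front against the fence and stop of a drilling jig

## Robot

A 7-joint arm with a two-finger parallel gripper is mounted at the origin on the work surface. World frame = base frame: x ahead of the robot, y to its left, z up, the work surface at z = 0. Lengths are in m, angles in rad, forces in N, time in s.
With the tool pointing down it reaches from about 0.4 to 0.85 m from the base axis. Payload 4.5 kg.
Tool frame: the origin (TCP) lies between the finger pads; the fingertips stand r.tip_reach ahead of it and the grasp point (between the pads) lies 3 mm ahead of it (r.tip_reach is the distance from the TCP to the fingertips, in m); z points along the fingers, y is the line along which they close (so a half turn about z gives the same grasp; the last joint's range is limited). The gripper opens to 88 mm and grips with 3 to 60 N. Pads are 18 mm wide; open, the fingers measure 123 mm over their backs; the gripper's body (75 mm by 187 mm) begins 45 mm behind the grasp point.
Start: joints at [0.034, 0.689, -0.195, 1.565, 0.157, 0.902, -0.215], TCP at [0.625, 0, 0.261] pointing down, gripper open.
Joint ranges: [-3.01, 3.01], [-0.46, 2.08], [-1.47, 1.51], [0.13, 2.56], [-1, 4.14], [0.04, 2.09], [-2.66, 2.66]. Speed limits (rad/s): [2.57, 2.57, 3.14, 3.14, 3.14, 3.14, 3.14].

## Interface

Orientations are given as a unit quaternion [x, y, z, w].
In Python, from plant import r gives the robot as it stands.
- The arm moves only by the tool step_arm, never from a script. Its argument "motion" is a list of rows, each an object with "dp": the shift along the tool's x, y, z in mm, a list of three; "twist": the turn, a rotation vector about the tool's x, y, z in rad, a list of three; "hand": the opening, from -1 (shut) to 1 (fully open). In form: [{"dp": [dx, dy, dz], "twist": [rx, ry, rz], "hand": hand}, ...]. A call has 1 to 5 rows; each row is the pose to reach, as a shift and turn from the pose commanded when the call began, along the tool's axes at that moment; what a row does not reach only later rows make up. A row lasts 1/8 s, in which the tool goes at most 62.5 mm and 10.7 degrees, less where a joint would pass 70% of its speed; a pose out of reach is approached as far as the arm can. A call with a gripper value outside its range is refused whole. The fingers move at their own pace and stop on an object; "force" is the grip in N (left out, the last holds). Time passes only in rows, so rows that repeat a pose let the fingers close. It gives the time, the measured TCP pose, the force, the opening and the grip force at its end, in the units of the state.
- r.get_state(): the state, without advancing time (a new reading comes with each control period).
- r.snapshot(name): name is "scene" or "side" or "wrist"; returns a dict with "pixels" (420x560x3 uint8, red, green, blue), "depth" (420x560 float32, m along the optical axis (not along the pixel's ray), 0 where there is no reading), "fx", "fy", "cx", "cy" (pixels), "xyz" and "orientation" of the camera in the world; the wrist camera has in their place "mount" (4x4, takes a point from camera to tool coordinates, whose origin is the TCP and whose axes are the flange's). Camera axes: x right, y down, z forward; pixel columns grow to the right and rows downward; lengths in m; the calibration is good to about 2 mm. A picture is of the moment at which its call begins: read the wrist's pose just before it.
- r.finish_job(): hands the job in; it is judged then, once.
Trained networks look in the newest picture that a camera, given by its name, has taken for a name from the list of things; names that differ only in an ending like _2 or _b are one class to them, and where a whole thing is asked for, a point or a joint stands for the part that bears it (a point fixed in the world has none). Each returns a list of dicts, best first, with "score" (0 to 1); they miss things now and then, are a little off and sometimes report something else, mostly with a low value. They report only what shows in the picture. A call takes as long as a camera call.
- r.search_frame(camera, thing): "at" ([x, y, z] in m, in the coordinates of the camera as it stood for that picture, good to about 4 mm: the middle of the surface that is visible of it).
The state is a dict: "clock": time; "q": joint angles; "qd": joint speeds; "joint_torque": joint torques, N m; "tool_pos": TCP position; "eef_rot": TCP orientation; "contact_force": force on the tool from outside, world axes, zero at the start; "moment": the same for the moment, N m; "opening": opening from 0.0 (shut) to 1.0 (fully open); "finger_force": force on a finger pad.
Only numpy, scipy, OpenCV 4.12 (cv2) and the standard library are available. Lean on these libraries where they do the work, as an engineer would, in place of code of your own. Each camera call takes 0.05 s, during which the arm holds its last target. There are 200 camera calls.

## Task

The pale green drawer front has to be set up in the drilling jig for its new handle holes. With the fingers only, push it along the jig's board until its long back edge lies flush along the aluminium fence and its end sits tight against the black stop block. Do not lift, tip or pick it up, leave the stop block at its setting, and leave the brass knob, the screw jar and the try square where they are.

Things in the scene. Friction and masses are not known exactly. Their poses are not given: they have to be found in the camera images.
- jig: Drilling jig, fixed to the bench. Origin at bench height, below the middle of the fence's front face; x points towards the fence, y left along it, z up. Plywood board x -280..60, y -300..300 mm, top at z = 15. Aluminium fence: 600 mm long, front face at x = 0, 40 mm deep, top at z = 37.
- bush_plate (a point): Steel drill-bush plate on the fence, overhanging the board: in the jig's frame x -70..35, y -45..45, z 37..45 mm (bushes and screws to z = 51). The drawer front slides below it with 4 mm to spare. This point: on its top face, midway between the two bushes, 55 mm in front of the fence.
- stop_face (a point): Middle of the working face of the black stop block (red star knob) clamped on the fence; an ordinary push does not shift it, 60 N would. The face looks along the jig's -y and spans jig x -50..0, z 16..50 mm; this point is at x = -25, z = 24. The block lies 36 mm to +y of it, 73 mm high with knob. Its setting along the fence varies. Axes as the jig's.
- drawer_front: The drawer front: a flat painted wooden slab, pale green, 110 mm (its x) by 220 mm (its y) by 18 mm thick, about 0.2 to 0.45 kg, lying on the jig's board. Origin at the centre of its underside; x points to its long back edge (the one that goes against the fence), y to the end that goes against the stop block, z up.
- back_left (a point): Corner of the drawer front between its long back edge and the end for the stop block, at half thickness (55, 110, 9 mm in the drawer front's frame).
- back_right (a point): Other end of the drawer front's long back edge, at half thickness (55, -110, 9 mm in its frame).
- brass_knob: Bystander: loose brass cabinet knob, 30 mm diameter, 28 mm high, standing on the jig's board. Origin at the centre of its underside.
- screw_jar: Bystander: amber jar with a blue lid, 50 mm diameter, 60 mm high, standing on the jig's board. Origin at the centre of its underside.
- try_square: Bystander: try square with a dark wooden stock 110 x 26 x 16 mm and a steel blade, lying on the bench to the right of the jig; about 110 by 116 mm in all. Origin near the middle of its underside.

How it is judged:
At the end, for the whole second after the job is handed in: The drawer front lies flat and still on the jig's board; both corners of its back edge are within 2.5 mm of the fence's front face, and its end is within 2.5 mm of the stop block's face (x of back_left in the frame of jig between -0.0025 and 0.0025 m and x of back_right in the frame of jig between -0.0025 and 0.0025 m and y of back_left in the frame of stop_face between -0.0025 and 0.0025 m and z of drawer_front in the frame of jig below 0.018 m and angle between drawer_front's own z axis and vertical below 0.03 rad and linear speed of drawer_front below 0.01 m/s); the robot touches nothing.
It fails at once if the drawer front was lifted more than 8 mm off the board (z of drawer_front in the frame of jig above 0.023 m).
It fails at once if the drawer front was tipped by more than 0.12 rad (angle between drawer_front's own z axis and vertical above 0.12 rad).
It fails at once if the stop block was shifted by more than 4 mm (distance of stop_face from where it was at the start of the episode above 0.004 m).
It fails at once if the brass knob, the screw jar or the try square was moved by more than 15 mm (distance of any of brass_knob, screw_jar, try_square from where it was at the start of the episode above 0.015 m).
It fails at once if the drawer front was pushed with the arm or the gripper's body instead of the fingers (contact force between the arm and drawer_front above 1 N).
It also fails if it takes over 54 s, if anything falls off the work surface, if the arm or the gripper's body presses on something with over 40 N, if the wrist force passes 120 N, or if a joint passes its speed limit or range.

## Working session

There is one attempt and no reset: what is moved stays moved. The work goes in short steps, Python scripts to look and compute and a tool call to move; the robot and the scene stay as the last step left them, time stands still between calls to the robot, and variables do not carry over. Pictures are saved under pics/ and viewed, at most 10 in all, crops included, and the job is handed in when it is done.

Besides the shell and the picture viewer there is one more tool, called after "Request:" as name(argument=value, ...), one argument or row to a line, values as JSON. step_arm: Moves the arm, as the interface text tells. Its arguments: {"type":"object","properties":{"motion":{"type":"array"},"force":{"type":"number"}},"required":["motion"]}

```bash
mkdir -p pics
cat > h.py <<'E'
import numpy as np, cv2
from plant import r
from scipy.spatial.transform import Rotation as R
def snap(cam,name=None):
    s=r.get_state(); d=r.snapshot(cam)
    if name: cv2.imwrite(f'pics/{name}.png',cv2.cvtColor(d['pixels'],cv2.COLOR_RGB2BGR))
    if 'mount' in d:
        T=np.eye(4);T[:3,:3]=R.from_quat(s['eef_rot']).as_matrix();T[:3,3]=s['tool_pos'];T=T@np.array(d['mount'])
    else:
        T=np.eye(4);o=np.array(d['orientation'])
        T[:3,:3]=o if o.shape==(3,3) else R.from_quat(o).as_matrix();T[:3,3]=d['xyz']
    d['T']=T; return d
def cloud(d):
    z=d['depth'];v,u=np.mgrid[:z.shape[0],:z.shape[1]]
    p=np.stack([(u-d['cx'])/d['fx']*z,(v-d['cy'])/d['fy']*z,z],-1)
    return p@d['T'][:3,:3].T+d['T'][:3,3]
E
python3 - <<'E'
from h import *
for c in ['scene','side']:
    d=snap(c,c+'0')
    print(c,d['T'].round(3).tolist())
    for n in ['drawer_front','stop_face','bush_plate','brass_knob','screw_jar','try_square','back_left','back_right','jig']:
        for o in r.search_frame(c,n)[:2]:
            print(n,round(o['score'],2),(d['T'][:3,:3]@o['at']+d['T'][:3,3]).round(3))
print(r.get_state(), r.tip_reach)
E
```

```text
scene [[-0.668, 0.593, -0.45, 1.178], [0.744, 0.519, -0.421, 0.533], [-0.016, -0.616, -0.788, 1.108], [0.0, 0.0, 0.0, 1.0]]
drawer_front 0.66 [ 0.587 -0.055  0.037]
stop_face 0.61 [0.64  0.178 0.053]
bush_plate 0.59 [0.579 0.128 0.016]
brass_knob 0.58 [0.407 0.187 0.041]
screw_jar 0.9 [0.528 0.321 0.066]
screw_jar 0.63 [ 0.589 -0.062  0.033]
try_square 0.85 [ 0.582 -0.34   0.01 ]
back_left 0.79 [ 0.589 -0.061  0.033]
back_right 0.63 [ 0.591 -0.06   0.032]
jig 0.87 [0.58  0.124 0.012]
side [[-0.953, -0.15, 0.265, 0.346], [-0.304, 0.52, -0.798, 0.598], [-0.018, -0.841, -0.541, 0.466], [0.0, 0.0, 0.0, 1.0]]
drawer_front 0.59 [ 0.579 -0.03   0.029]
stop_face 0.87 [0.632 0.19  0.052]
bush_plate 0.72 [0.513 0.214 0.013]
bush_plate 0.34 [ 0.576 -0.032  0.034]
brass_knob 0.78 [0.401 0.192 0.038]
screw_jar 0.56 [0.402 0.192 0.038]
screw_jar 0.55 [0.506 0.332 0.062]
try_square 0.65 [ 0.562 -0.33   0.01 ]
back_left 0.66 [ 0.575 -0.034  0.033]
back_right 0.96 [ 0.572 -0.032  0.031]
jig 0.88 [0.512 0.214 0.016]
{'clock': 1.0, 'q': array([ 0.03378677,  0.68909978, -0.19457253,  1.56527789,  0.15731818,
        0.9025545 , -0.21508266]), 'qd': array([ 1.59421044e-03, -6.46171184e-06,  7.47419724e-04, -9.18079336e-04,
        1.62674312e-03, -5.20493617e-04,  7.95051666e-04]), 'joint_torque': array([ 6.88063392e-04, -5.27498281e+01, -1.26691181e+00, -1.53747636e+01,
       -5.19412744e-02, -7.52260476e-04, -3.80488405e-05]), 'tool_pos': array([6.25017673e-01, 1.16153295e-05, 2.60748067e-01]), 'eef_rot': array([7.07092543e-01, 7.07121018e-01, 6.35572196e-06, 2.67790819e-05]), 'contact_force': array([-0.69101905, -0.86649723,  0.56434502]), 'moment': array([ 0.0494394 , -0.01201903, -0.02133761]), 'finger_force': 0.0, 'opening': 1.0020536094330654} 0.022
```

```bash
cd pics; python3 -c "
import cv2,numpy as np
a=cv2.imread('scene0.png');b=cv2.imread('side0.png');cv2.imwrite('both.png',cv2.resize(np.vstack([a,b]),None,fx=.71,fy=.71))"
```

```text
(no output)
```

View pics/scene0.png

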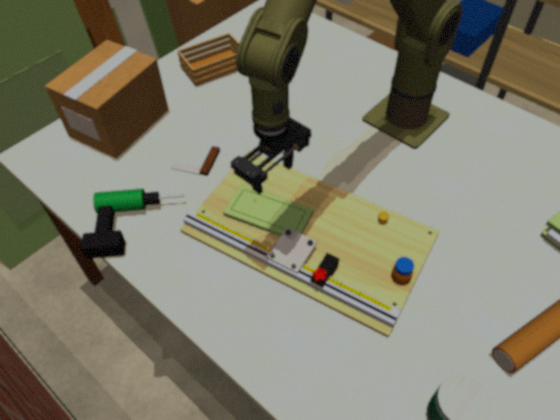

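View pics/side0.png

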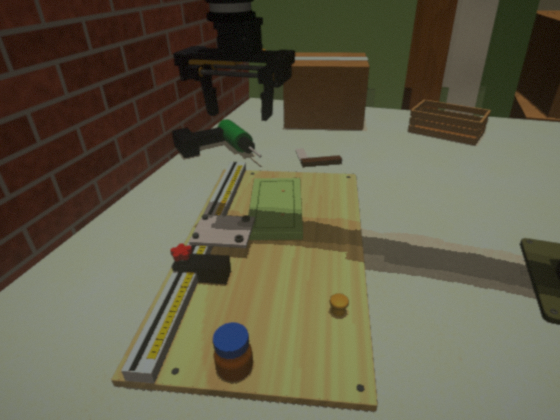

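```bash
cat >> h.py <<'E'
def green(d):
    h=cv2.cvtColor(d['pixels'],cv2.COLOR_RGB2HSV);p=cloud(d)
    m=(h[...,0]>32)&(h[...,0]<75)&(h[...,1]>50)&(d['depth']>0)
    m&=(p[...,2]>.02)&(p[...,2]<.045)&(np.hypot(p[...,0]-.55,p[...,1])<.3)
    return m,p,h
E
python3 - <<'E'
from h import *
for c in ['scene','side']:
    d=snap(c); m,p,h=green(d)
    px={'scene':(268,210),'side':(275,205)}[c]
    print(c,'hsv slab',h[px[1],px[0]],p[px[1],px[0]].round(3), m.sum())
    g=p[m]; print('green z',np.percentile(g[:,2],[5,50,95]).round(4))
    b=cv2.boxPoints(cv2.minAreaRect((g[:,:2]*1000).astype(np.float32))); print(b.round(1).tolist())
    # board
    brd=(h[...,0]>15)&(h[...,0]<32)&(h[...,1]>60)&(p[...,2]>.008)&(p[...,2]<.022)&(d['depth']>0)&(abs(p[...,0]-.55)<.4)
    n,l,st,ce=cv2.connectedComponentsWithStats(brd.astype(np.uint8)); k=1+st[1:,4].argmax()
    q=p[l==k]; rc=cv2.minAreaRect((q[:,:2]*1000).astype(np.float32)); print('board',rc,cv2.boxPoints(rc).round(0).tolist(),np.median(q[:,2]))
    dk=(h[...,2]<60)&(p[...,2]>.042)&(p[...,2]<.058)&(np.hypot(p[...,0]-.635,p[...,1]-.185)<.06)
    q=p[dk]; rc=cv2.minAreaRect((q[:,:2]*1000).astype(np.float32)); print('stop',dk.sum(),cv2.boxPoints(rc).round(0).tolist())
    red=((h[...,0]<6)|(h[...,0]>174))&(h[...,1]>150)&(np.hypot(p[...,0]-.635,p[...,1]-.185)<.1)
    print('red',red.sum(),np.median(p[red],0).round(3))
E
```

```text
scene hsv slab [ 39 100 169] [ 0.585 -0.058  0.034] 2569
green z [0.0287 0.0337 0.0375]
[[354.29998779296875, 221.3000030517578], [605.9000244140625, -254.89999389648438], [844.5999755859375, -128.6999969482422], [593.0, 347.3999938964844]]
board ((507.00177001953125, 96.46131896972656), (269.2396240234375, 504.1343688964844), 11.140290260314941) [[326.0, 318.0], [424.0, -177.0], [688.0, -125.0], [590.0, 370.0]] 0.015792532643061352
stop 270 [[592.0, 187.0], [598.0, 153.0], [683.0, 167.0], [678.0, 201.0]]
red 170 [0.668 0.185 0.07 ]
side hsv slab [ 41 109 136] [ 0.582 -0.046  0.032] 2940
green z [0.0267 0.0326 0.0339]
[[465.29998779296875, 256.3999938964844], [534.0999755859375, -179.5], [731.4000244140625, -148.3000030517578], [662.5999755859375, 287.5]]
board ((552.1505126953125, 58.1727294921875), (340.13671875, 602.20068359375), 11.268357276916504) [[327.0, 320.0], [444.0, -270.0], [778.0, -204.0], [660.0, 387.0]] 0.014790073481260324
stop 831 [[587.0, 186.0], [596.0, 150.0], [681.0, 169.0], [672.0, 205.0]]
red 189 [0.663 0.187 0.071]
```

```bash
cat >> h.py <<'E'
J=R.from_euler('z',11.2,degrees=True).as_matrix(); JO=np.array([.660,.0796,0])
def tojig(p): return (np.asarray(p)-JO)@J
def slab(d,seed=None):
    m,p,h=green(d); 
    m=cv2.morphologyEx(m.astype(np.uint8),cv2.MORPH_OPEN,np.ones((3,3),np.uint8))
    n,l,st,ce=cv2.connectedComponentsWithStats(m); k=1+st[1:,4].argmax()
    q=tojig(p[l==k])*1000
    rc=cv2.minAreaRect(q[:,:2].astype(np.float32)); return rc,cv2.boxPoints(rc).round(1).tolist(),np.median(q[:,2])
E
python3 - <<'E'
from h import *
for c in ['scene','side','wrist']:
    d=snap(c,'w1' if c=='wrist' else None)
    print(c,slab(d))
for n,p in dict(tcp=r.get_state()['tool_pos'],knob=[.404,.19,0],jar=[.52,.326,0],sq=[.572,-.335,0]).items(): print(n,tojig(p).round(3))
E
```

```text
scene (((-101.04268646240234, -122.32367706298828), (115.63029479980469, 221.85691833496094), 6.467988967895508), [[-171.0, -18.600000381469727], [-146.0, -239.10000610351562], [-31.100000381469727, -226.0], [-56.099998474121094, -5.599999904632568]], np.float64(33.61946755610367))
side (((-100.85665893554688, -118.81475830078125), (108.3482666015625, 221.2646484375), 6.1200408935546875), [[-166.5, -14.600000381469727], [-142.89999389648438, -234.60000610351562], [-35.20000076293945, -223.0], [-58.79999923706055, -3.0]], np.float64(32.57904037488163))
wrist (((-100.61720275878906, -121.78754425048828), (109.88834381103516, 219.96043395996094), 5.926806926727295), [[-166.60000610351562, -18.100000381469727], [-143.89999389648438, -236.89999389648438], [-34.599998474121094, -225.5], [-57.29999923706055, -6.699999809265137]], np.float64(32.78668655610514))
tcp [-0.05  -0.071  0.261]
knob [-0.23   0.158  0.   ]
jar [-0.089  0.269  0.   ]
sq [-0.167 -0.39   0.   ]
```

View pics/w1.png

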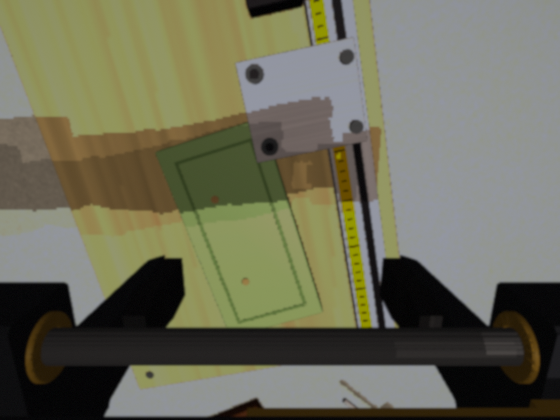

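```bash
cat >> h.py <<'E'
def go(x,y,z,yaw):  # jig target mm; yaw of closing line in jig deg
    s=r.get_state(); Rt=R.from_quat(s['eef_rot']); t=JO+J@np.array([x,y,0])/1000; t[2]=z/1000
    dp=Rt.inv().apply(t-s['tool_pos'])*1000
    a=np.radians(yaw+11.2); Y=np.array([np.cos(a),np.sin(a),0]); Z=np.array([0,0,-1.]); X=np.cross(Y,Z)
    tw=(Rt.inv()*R.from_matrix(np.stack([X,Y,Z],1))).as_rotvec()
    print('dp',dp.round(1),'tw',tw.round(3),'jig',(tojig(s['tool_pos'])*1000).round(1),'F',(s['contact_force']@J).round(1),'t',round(s['clock'],2),'op',round(s['opening'],2))
E
python3 -c "
from h import *
go(-190,-121,130,-90)"
```

```text
dp [ -76.  -127.9  130.7] tw [ 0.    -0.     1.375] jig [-49.8 -71.3 260.7] F [-0.5  0.8 -0.2] t 1.25 op 1.0
```

Request:
step_arm(
  motion=[
    {"dp":[-15,-25,20],"twist":[0,0,0.18],"hand":1},
    {"dp":[-30,-50,45],"twist":[0,0,0.36],"hand":1},
    {"dp":[-45,-76,75],"twist":[0,0,0.54],"hand":1},
    {"dp":[-60,-102,105],"twist":[0,0,0.72],"hand":1},
    {"dp":[-76,-128,131],"twist":[0,0,0.9],"hand":1},
  ],
)

```text
clock: 1.88
tool_pos: [0.4965, -0.0763, 0.1291]
eef_rot: [0.945, 0.327, 0.0, 0.0]
contact_force: [-0.3, 1.2, -0.7]
opening: 1.002
finger_force: 0.0
```

Request:
step_arm(
  motion=[
    {"dp":[0,0,0],"twist":[0,0,0.16],"hand":1},
    {"dp":[0,0,0],"twist":[0,0,0.32],"hand":1},
    {"dp":[0,0,0],"twist":[0,0,0.475],"hand":1},
    {"dp":[0,0,0],"twist":[0,0,0.475],"hand":1},
    {"dp":[0,0,0],"twist":[0,0,0.475],"hand":1},
  ],
)

```text
clock: 2.5
tool_pos: [0.4972, -0.0759, 0.1298]
eef_rot: [0.995, 0.099, 0.0, -0.0]
contact_force: [-0.6, -0.2, 0.2]
opening: 1.002
finger_force: 0.0
```

```bash
python3 -c "
from h import *
go(-190,-121,43,-90)
d=snap('wrist'); print(slab(d))"
```

```text
dp [-0.1  0.1 86.8] tw [-0.    -0.     0.003] jig [-189.9 -120.9  129.8] F [-0.6 -0.1  0.2] t 2.5 op 1.0
(((-105.9405746459961, -122.34815216064453), (100.69609069824219, 220.30433654785156), 5.873345375061035), [[-167.3000030517578, -17.899999618530273], [-144.8000030517578, -237.10000610351562], [-44.599998474121094, -226.8000030517578], [-67.0999984741211, -7.599999904632568]], np.float64(32.85749038924379))
```

Request:
step_arm(
  motion=[
    {"dp":[0,0,30],"twist":[0,0,0],"hand":1},
    {"dp":[0,0,55],"twist":[0,0,0],"hand":1},
    {"dp":[0,0,75],"twist":[0,0,0],"hand":1},
    {"dp":[0,0,87],"twist":[0,0,0],"hand":1},
    {"dp":[0,0,87],"twist":[0,0,0],"hand":1},
  ],
)

```text
clock: 3.18
tool_pos: [0.4967, -0.076, 0.0422]
eef_rot: [0.995, 0.098, -0.0, -0.0]
contact_force: [0.2, 0.1, -0.3]
opening: 0.995
finger_force: 0.0
```

Request:
step_arm(
  motion=[
    {"dp":[6,0,0],"twist":[0,0,0],"hand":1},
    {"dp":[12,0,0],"twist":[0,0,0],"hand":1},
    {"dp":[18,0,0],"twist":[0,0,0],"hand":1},
    {"dp":[24,0,0],"twist":[0,0,0],"hand":1},
    {"dp":[30,0,0],"twist":[0,0,0],"hand":1},
  ],
)

```text
clock: 3.8
tool_pos: [0.5255, -0.0696, 0.0427]
eef_rot: [0.995, 0.098, -0.001, -0.001]
contact_force: [-3.3, 0.8, 2.0]
opening: 1.001
finger_force: 1.6
```

```bash
python3 -c "
from h import *
go(-119,-121,43,-90)
d=snap('wrist','w2'); print(slab(d)); print(slab(snap('side')))"
```

```text
dp [41.9  0.8 -0.4] tw [-0.001  0.002  0.001] jig [-160.9 -120.2   42.7] F [-3.1  1.4  2. ] t 3.8 op 1.0
(((-104.36698913574219, -122.58271789550781), (99.54296112060547, 215.9156494140625), 0.14000087976455688), [[-154.39999389648438, -14.699999809265137], [-153.89999389648438, -230.6999969482422], [-54.29999923706055, -230.39999389648438], [-54.900001525878906, -14.5]], np.float64(32.857862798522014))
(((-89.26799774169922, -122.15409851074219), (106.03025817871094, 225.15847778320312), 5.203793048858643), [[-152.3000030517578, -14.800000190734863], [-131.89999389648438, -239.10000610351562], [-26.299999237060547, -229.5], [-46.70000076293945, -5.199999809265137]], np.float64(32.57041952171402))
```

View pics/w2.png

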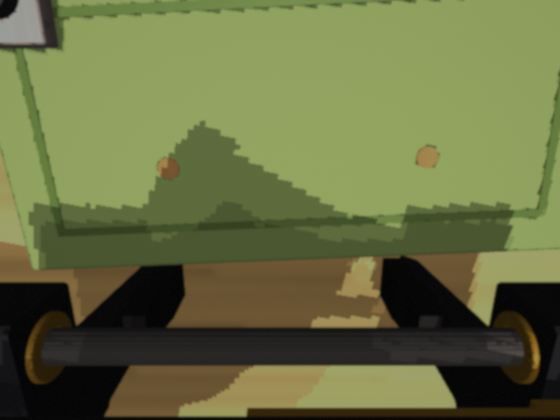

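Request:
step_arm(
  motion=[
    {"dp":[6,0,0],"twist":[0,0,0],"hand":1},
    {"dp":[12,0,0],"twist":[0,0,0],"hand":1},
    {"dp":[18,0,0],"twist":[0,0,0],"hand":1},
    {"dp":[24,0,0],"twist":[0,0,0],"hand":1},
    {"dp":[30,0,0],"twist":[0,0,0],"hand":1},
  ],
)

```text
clock: 4.53
tool_pos: [0.5564, -0.0645, 0.0427]
eef_rot: [0.995, 0.098, 0.0, 0.0]
contact_force: [-2.7, -0.9, -0.7]
opening: 1.001
finger_force: 1.1
```

Request:
step_arm(
  motion=[
    {"dp":[2,0,0],"twist":[0,0,0],"hand":1},
    {"dp":[4,0,0],"twist":[0,0,0],"hand":1},
    {"dp":[6,0,0],"twist":[0,0,0],"hand":1},
    {"dp":[8,0,0],"twist":[0,0,0],"hand":1},
    {"dp":[8,0,0],"twist":[0,0,0],"hand":1},
  ],
)

```text
clock: 5.15
tool_pos: [0.5642, -0.0626, 0.0428]
eef_rot: [0.995, 0.098, 0.0, 0.0]
contact_force: [-0.2, -0.7, -0.8]
opening: 1.0
finger_force: 0.7
```

```bash
python3 -c "
from h import *
go(-119,-121,43,-90)
print(slab(snap('side')));print(slab(snap('scene')))"
```

```text
dp [ 2.6  0.1 -0.2] tw [ 0.    -0.001  0.   ] jig [-121.6 -120.9   42.8] F [-0.3 -0.6 -0.8] t 5.15 op 1.0
(((-53.22331237792969, -124.45297241210938), (111.26705932617188, 223.36654663085938), 1.6652345657348633), [[-112.0999984741211, -14.399999618530273], [-105.5999984741211, -237.6999969482422], [5.599999904632568, -234.5], [-0.8999999761581421, -11.199999809265137]], np.float64(32.5828292947139))
(((-56.38651657104492, -126.86743927001953), (119.5452651977539, 220.2012939453125), 0.29824596643447876), [[-116.69999694824219, -17.100000381469727], [-115.5999984741211, -237.3000030517578], [4.0, -236.6999969482422], [2.799999952316284, -16.5]], np.float64(33.83514038749147))
```

Near the fence; creep until the force rises.

Request:
step_arm(
  motion=[
    {"dp":[1,0,0],"twist":[0,0,0],"hand":1},
    {"dp":[2,0,0],"twist":[0,0,0],"hand":1},
    {"dp":[3,0,0],"twist":[0,0,0],"hand":1},
    {"dp":[4,0,0],"twist":[0,0,0],"hand":1},
  ],
)

```text
clock: 5.75
tool_pos: [0.5661, -0.0623, 0.0427]
eef_rot: [0.995, 0.098, -0.002, -0.0]
contact_force: [-7.2, -1.1, 5.1]
opening: 1.0
finger_force: 3.6
```

Request:
step_arm(
  motion=[
    {"dp":[1,0,0],"twist":[0,0,0],"hand":1},
    {"dp":[2,0,0],"twist":[0,0,0],"hand":1},
    {"dp":[3,0,0],"twist":[0,0,0],"hand":1},
    {"dp":[3,0,0],"twist":[0,0,0],"hand":1},
  ],
)

```text
clock: 6.25
tool_pos: [0.5662, -0.0623, 0.0427]
eef_rot: [0.995, 0.097, -0.004, -0.0]
contact_force: [-11.1, -2.5, 8.9]
opening: 1.003
finger_force: 5.5
```

```bash
python3 -c "
from h import *
go(-150,-121,43,-90)
print(slab(snap('side')));print(slab(snap('scene')))"
```

```text
dp [-30.4   0.   -0.1] tw [-0.001  0.009 -0.   ] jig [-119.6 -121.    42.7] F [-11.4  -0.3   8.9] t 6.25 op 1.0
(((-43.974246978759766, -120.7978744506836), (105.36498260498047, 232.90869140625), 11.57297420501709), [[-118.9000015258789, -17.299999237060547], [-72.19999694824219, -245.5], [31.0, -224.3000030517578], [-15.699999809265137, 3.9000000953674316]], np.float64(32.62409435555297))
(((-54.54661178588867, -127.68561553955078), (220.86770629882812, 117.6340103149414), 89.18560791015625), [[-114.9000015258789, -237.3000030517578], [2.700000047683716, -238.89999389648438], [5.800000190734863, -18.100000381469727], [-111.80000305175781, -16.399999618530273]], np.float64(33.70702179023466))
```

Request:
step_arm(
  motion=[
    {"dp":[-15,0,0],"twist":[0,0,0],"hand":1},
    {"dp":[-30,0,0],"twist":[0,0,0],"hand":1},
    {"dp":[-30,20,-45],"twist":[0,0,0],"hand":0},
    {"dp":[-30,50,-90],"twist":[0,0,0],"hand":0},
    {"dp":[0,90,-90],"twist":[0,0,0],"hand":0},
  ],
)

```text
clock: 6.98
tool_pos: [0.5908, -0.1507, 0.1369]
eef_rot: [0.995, 0.098, 0.004, 0.001]
contact_force: [0.3, 0.1, -0.7]
opening: 0.681
finger_force: 0.0
```

```bash
python3 -c "
from h import *
go(-57,-266,130,0)
print(slab(snap('side')));print(slab(snap('scene')))"
```

```text
dp [55.5 53.6  7.4] tw [ 0.008 -0.003 -1.57 ] jig [-112.6 -212.4  136.9] F [ 0.3  0.  -0.7] t 6.97 op 0.68
(((-53.854270935058594, -124.4928207397461), (110.99987030029297, 220.26467895507812), 0.14057298004627228), [[-109.5999984741211, -14.5], [-109.0999984741211, -234.8000030517578], [1.899999976158142, -234.5], [1.399999976158142, -14.199999809265137]], np.float64(32.62187428844149))
(((-52.560028076171875, -127.1087875366211), (113.48443603515625, 222.3067169189453), 1.0212552547454834), [[-111.30000305175781, -17.0], [-107.30000305175781, -239.3000030517578], [6.199999809265137, -237.1999969482422], [2.200000047683716, -15.0]], np.float64(33.84854017561334))
```

Request:
step_arm(
  motion=[
    {"dp":[12,12,0],"twist":[0,0,-0.18],"hand":0},
    {"dp":[24,24,0],"twist":[0,0,-0.36],"hand":0},
    {"dp":[36,36,0],"twist":[0,0,-0.54],"hand":0},
    {"dp":[48,48,0],"twist":[0,0,-0.72],"hand":0},
    {"dp":[55,54,0],"twist":[0,0,-0.9],"hand":0},
  ],
)

```text
clock: 7.7
tool_pos: [0.6542, -0.1917, 0.1326]
eef_rot: [0.852, 0.524, 0.001, 0.001]
contact_force: [-0.6, -0.3, 0.9]
opening: 0.501
finger_force: 0.0
```

Request:
step_arm(
  motion=[
    {"dp":[0,0,0],"twist":[0,0,-0.18],"hand":0},
    {"dp":[0,0,0],"twist":[0,0,-0.36],"hand":0},
    {"dp":[0,0,0],"twist":[0,0,-0.54],"hand":0},
    {"dp":[0,0,0],"twist":[0,0,-0.67],"hand":0},
    {"dp":[0,0,0],"twist":[0,0,-0.67],"hand":0},
  ],
)

```text
clock: 8.32
tool_pos: [0.6532, -0.1912, 0.1326]
eef_rot: [0.635, 0.772, 0.001, 0.0]
contact_force: [0.4, 0.4, -0.7]
opening: 0.505
finger_force: 0.0
```

```bash
python3 -c "
from h import *
go(-57,-266,43,0)
d=snap('wrist','w3');print(slab(d))"
```

```text
dp [-1.8  2.1 89.6] tw [ 0.002 -0.001 -0.001] jig [ -59.2 -264.3  132.6] F [ 0.5  0.3 -0.7] t 8.32 op 0.51
(((-54.57097625732422, -185.5106201171875), (110.8777084350586, 102.1675796508789), 0.07091488689184189), [[-110.0999984741211, -134.5], [-109.9000015258789, -236.6999969482422], [0.8999999761581421, -236.5], [0.800000011920929, -134.39999389648438]], np.float64(32.87694129368543))
```

View pics/w3.png

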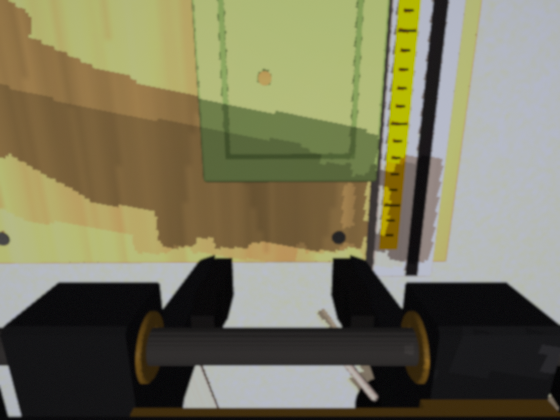

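Request:
step_arm(
  motion=[
    {"dp":[0,0,30],"twist":[0,0,0],"hand":0},
    {"dp":[0,2,55],"twist":[0,0,0],"hand":0},
    {"dp":[0,2,75],"twist":[0,0,0],"hand":0},
    {"dp":[0,2,89],"twist":[0,0,0],"hand":0},
    {"dp":[0,2,89],"twist":[0,0,0],"hand":0},
  ],
)

```text
clock: 9.0
tool_pos: [0.6538, -0.1914, 0.0425]
eef_rot: [0.635, 0.773, -0.0, -0.001]
contact_force: [-0.9, -0.7, 0.5]
opening: 0.502
finger_force: 0.0
```

Request:
step_arm(
  motion=[
    {"dp":[6,0,0],"twist":[0,0,0],"hand":0},
    {"dp":[12,0,0],"twist":[0,0,0],"hand":0},
    {"dp":[18,0,0],"twist":[0,0,0],"hand":0},
    {"dp":[24,0,0],"twist":[0,0,0],"hand":0},
    {"dp":[30,0,0],"twist":[0,0,0],"hand":0},
  ],
)

```text
clock: 9.62
tool_pos: [0.6492, -0.1637, 0.0446]
eef_rot: [0.635, 0.772, -0.0, 0.002]
contact_force: [0.9, -4.6, 3.8]
opening: 0.498
finger_force: 2.6
```

Request:
step_arm(
  motion=[
    {"dp":[6,0,0],"twist":[0,0,0],"hand":0},
    {"dp":[12,0,0],"twist":[0,0,0],"hand":0},
    {"dp":[18,0,0],"twist":[0,0,0],"hand":0},
    {"dp":[24,0,0],"twist":[0,0,0],"hand":0},
    {"dp":[30,0,0],"twist":[0,0,0],"hand":0},
  ],
)

```text
clock: 10.25
tool_pos: [0.6434, -0.1343, 0.0445]
eef_rot: [0.635, 0.772, -0.001, 0.001]
contact_force: [0.0, -4.3, 3.6]
opening: 0.501
finger_force: 2.8
```

```bash
python3 -c "
from h import *
go(-57,-146,43,0)
print(slab(snap('wrist')),slab(snap('side')))"
```

```text
dp [60.6  0.7  1.4] tw [ 0.001  0.003 -0.002] jig [ -57.8 -206.6   44.5] F [-0.8 -4.2  3.6] t 10.25 op 0.5
(((-54.84343338012695, -149.48703002929688), (111.6875228881836, 102.28872680664062), 0.10814622044563293), [[-110.80000305175781, -98.4000015258789], [-110.5999984741211, -200.6999969482422], [1.100000023841858, -200.5], [0.8999999761581421, -98.19999694824219]], np.float64(32.84018814731447)) (((-54.11563491821289, -82.41596221923828), (111.15149688720703, 223.58920288085938), 0.21894869208335876), [[-110.0999984741211, 29.200000762939453], [-109.30000305175781, -194.39999389648438], [1.899999976158142, -194.0], [1.0, 29.600000381469727]], np.float64(32.62839517698882))
```

Request:
step_arm(
  motion=[
    {"dp":[6,0,0],"twist":[0,0,0],"hand":0},
    {"dp":[12,0,0],"twist":[0,0,0],"hand":0},
    {"dp":[18,0,0],"twist":[0,0,0],"hand":0},
    {"dp":[24,0,0],"twist":[0,0,0],"hand":0},
    {"dp":[30,0,0],"twist":[0,0,0],"hand":0},
  ],
)

```text
clock: 10.98
tool_pos: [0.6374, -0.1047, 0.0442]
eef_rot: [0.635, 0.772, -0.0, 0.001]
contact_force: [1.6, -5.4, 4.5]
opening: 0.503
finger_force: 2.8
```

Request:
step_arm(
  motion=[
    {"dp":[4,0,0],"twist":[0,0,0],"hand":0},
    {"dp":[8,0,0],"twist":[0,0,0],"hand":0},
    {"dp":[12,0,0],"twist":[0,0,0],"hand":0},
    {"dp":[16,0,0],"twist":[0,0,0],"hand":0},
    {"dp":[18,0,0],"twist":[0,0,0],"hand":0},
  ],
)

```text
clock: 11.6
tool_pos: [0.6338, -0.0867, 0.0441]
eef_rot: [0.635, 0.772, -0.0, 0.001]
contact_force: [1.3, -4.1, 4.6]
opening: 0.5
finger_force: 2.7
```

```bash
python3 -c "
from h import *
go(-57,-146,43,0)
print(slab(snap('wrist')),slab(snap('side')))"
```

```text
dp [12.   0.9  1.1] tw [ 0.     0.002 -0.001] jig [ -57.9 -158.    44.1] F [ 0.5 -4.2  4.6] t 11.6 op 0.5
(((-54.724143981933594, -100.62135314941406), (111.36896514892578, 101.67394256591797), 0.12838760018348694), [[-110.5, -49.900001525878906], [-110.30000305175781, -151.60000610351562], [1.100000023841858, -151.3000030517578], [0.800000011920929, -49.70000076293945]], np.float64(32.844308163940894)) (((-54.75808334350586, -29.362030029296875), (111.281982421875, 231.70071411132812), 0.37429454922676086), [[-111.19999694824219, 86.0999984741211], [-109.5999984741211, -145.60000610351562], [1.600000023841858, -144.8000030517578], [0.10000000149011612, 86.80000305175781]], np.float64(32.61640604956459))
```

Request:
step_arm(
  motion=[
    {"dp":[2,0,0],"twist":[0,0,0],"hand":0},
    {"dp":[4,0,0],"twist":[0,0,0],"hand":0},
    {"dp":[6,0,0],"twist":[0,0,0],"hand":0},
    {"dp":[8,0,0],"twist":[0,0,0],"hand":0},
    {"dp":[8,0,0],"twist":[0,0,0],"hand":0},
  ],
)

```text
clock: 12.32
tool_pos: [0.6323, -0.0793, 0.044]
eef_rot: [0.635, 0.772, -0.001, 0.001]
contact_force: [0.6, -6.1, 3.8]
opening: 0.501
finger_force: 3.1
```

Request:
step_arm(
  motion=[
    {"dp":[1,0,0],"twist":[0,0,0],"hand":0},
    {"dp":[2,0,0],"twist":[0,0,0],"hand":0},
    {"dp":[3,0,0],"twist":[0,0,0],"hand":0},
    {"dp":[4,0,0],"twist":[0,0,0],"hand":0},
    {"dp":[4,0,0],"twist":[0,0,0],"hand":0},
  ],
)

```text
clock: 12.95
tool_pos: [0.6322, -0.0792, 0.0441]
eef_rot: [0.636, 0.772, -0.002, 0.003]
contact_force: [2.9, -12.1, 3.0]
opening: 0.498
finger_force: 6.0
```

```bash
python3 -c "
from h import *
go(-57,-146,43,0)
a=snap('side');print(slab(snap('wrist')))
b=snap('scene')
A=cv2.resize(a['pixels'][200:300,140:320],None,fx=4,fy=4,interpolation=cv2.INTER_CUBIC)
cv2.imwrite('pics/c4.png',A[...,::-1])
for d in (a,b):
    p=tojig(cloud(d).reshape(-1,3)).reshape(420,560,3)*1000;h=cv2.cvtColor(d['pixels'],cv2.COLOR_RGB2HSV)
    k=(h[...,2]<60)&(p[...,2]>42)&(p[...,2]<56)&(p[...,0]>-48)&(p[...,0]<-5)&(abs(p[...,1]-95)<40)
    print('stop y',np.percentile(p[k][:,1],[1,5,50,95,99]).round(1))
    m=(h[...,0]>32)&(h[...,0]<75)&(h[...,1]>50)&(abs(p[...,2]-33)<4)&(p[...,0]<-60)&(p[...,0]>-105)
    print('slab y',np.percentile(p[m][:,1],[0,1,5,95,99,100]).round(1))
"
```

```text
dp [4.4 1.1 1.1] tw [ 0.001  0.007 -0.003] jig [ -58.1 -150.4   44.1] F [  0.5 -12.4   3. ] t 12.95 op 0.5
(((-55.246028900146484, -91.97285461425781), (98.98731994628906, 112.0911636352539), 89.70170593261719), [[-111.5, -141.1999969482422], [0.5, -141.8000030517578], [1.100000023841858, -42.79999923706055], [-111.0, -42.20000076293945]], np.float64(32.82687167367443))
stop y [ 85.4  87.1 106.5 117.8 118.7]
slab y [-139.4 -133.7 -121.4   78.6   81.8   82.9]
stop y [ 85.1  86.1 100.5 115.4 116.1]
slab y [-150.3 -137.5 -129.3   73.1   79.4   80.6]
```

View pics/c4.png

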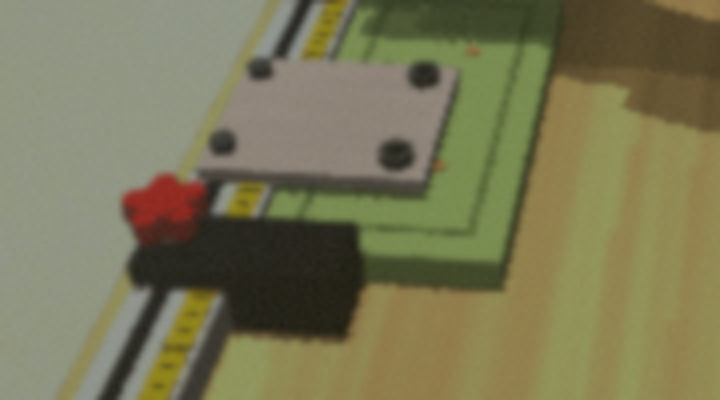

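Request:
step_arm(
  motion=[
    {"dp":[1,0,0],"twist":[0,0,0],"hand":0},
    {"dp":[2,0,0],"twist":[0,0,0],"hand":0},
    {"dp":[3,0,0],"twist":[0,0,0],"hand":0},
    {"dp":[3,0,0],"twist":[0,0,0],"hand":0},
  ],
)

```text
clock: 13.6
tool_pos: [0.6318, -0.0791, 0.0441]
eef_rot: [0.637, 0.771, -0.003, 0.004]
contact_force: [4.8, -16.3, 2.1]
opening: 0.498
finger_force: 8.1
```

Request:
step_arm(
  motion=[
    {"dp":[-12,0,0],"twist":[0,0,0],"hand":0},
    {"dp":[-24,0,0],"twist":[0,0,0],"hand":0},
    {"dp":[-30,0,-40],"twist":[0,0,0],"hand":0},
    {"dp":[-30,0,-90],"twist":[0,0,0],"hand":0.5},
    {"dp":[-30,0,-90],"twist":[0,0,0],"hand":1},
  ],
)

```text
clock: 14.22
tool_pos: [0.639, -0.0991, 0.1373]
eef_rot: [0.635, 0.773, 0.003, 0.002]
contact_force: [-1.2, 0.7, -0.4]
opening: 0.7
finger_force: 0.0
```

```bash
python3 -c "
from h import *
go(-145,-50,130,-90)
print(slab(snap('wrist')))
a=snap('side');b=snap('scene')
for d in (a,b):
    p=tojig(cloud(d).reshape(-1,3)).reshape(420,560,3)*1000;h=cv2.cvtColor(d['pixels'],cv2.COLOR_RGB2HSV)
    m=(h[...,0]>32)&(h[...,0]<75)&(h[...,1]>50)&(abs(p[...,2]-33)<4)&(p[...,0]<-60)&(p[...,0]>-105)
    print('slab y',np.percentile(p[m][:,1],[0,1,99,100]).round(1))
"
```

```text
dp [121.2 -89.8   6.7] tw [ 0.006 -0.006  1.571] jig [ -55.3 -171.2  137.3] F [-1.   0.9 -0.4] t 14.22 op 0.7
(((-55.16353988647461, -89.58026885986328), (111.54508972167969, 98.2313232421875), 0.02261497639119625), [[-111.0, -40.5], [-110.9000015258789, -138.6999969482422], [0.6000000238418579, -138.6999969482422], [0.6000000238418579, -40.400001525878906]], np.float64(32.88159366268354))
slab y [-135.4 -132.    81.7   83.1]
slab y [-137.7 -135.2   79.6   80.9]
```

Request:
step_arm(
  motion=[
    {"dp":[25,-20,0],"twist":[0,0,0.18],"hand":1},
    {"dp":[50,-40,0],"twist":[0,0,0.36],"hand":1},
    {"dp":[75,-60,0],"twist":[0,0,0.54],"hand":1},
    {"dp":[100,-80,0],"twist":[0,0,0.72],"hand":1},
    {"dp":[130,-95,0],"twist":[0,0,0.9],"hand":1},
  ],
)

```text
clock: 15.0
tool_pos: [0.5158, 0.0093, 0.1323]
eef_rot: [0.909, 0.417, -0.002, -0.001]
contact_force: [-0.0, 0.8, 0.6]
opening: 0.998
finger_force: 0.0
```

Request:
step_arm(
  motion=[
    {"dp":[0,0,0],"twist":[0,0,0.18],"hand":1},
    {"dp":[0,0,0],"twist":[0,0,0.36],"hand":1},
    {"dp":[0,0,0],"twist":[0,0,0.54],"hand":1},
    {"dp":[0,0,0],"twist":[0,0,0.67],"hand":1},
    {"dp":[0,0,0],"twist":[0,0,0.67],"hand":1},
  ],
)

```text
clock: 15.62
tool_pos: [0.517, 0.0091, 0.1324]
eef_rot: [0.995, 0.099, -0.002, 0.0]
contact_force: [0.2, 0.6, -0.1]
opening: 0.997
finger_force: 0.0
```

```bash
python3 -c "
from h import *
go(-145,-40,44,-90)
print(slab(snap('wrist')))"
```

```text
dp [ 9.2 -1.3 88.4] tw [0.    0.003 0.002] jig [-153.9  -41.4  132.4] F [ 0.3  0.6 -0.1] t 15.62 op 1.0
(((-68.49484252929688, -26.92101287841797), (84.39025115966797, 224.9021453857422), 0.07522422075271606), [[-110.80000305175781, 85.5], [-110.5, -139.39999389648438], [-26.200000762939453, -139.3000030517578], [-26.399999618530273, 85.5999984741211]], np.float64(32.87459001417542))
```

Request:
step_arm(
  motion=[
    {"dp":[0,0,30],"twist":[0,0,0],"hand":1},
    {"dp":[0,0,55],"twist":[0,0,0],"hand":1},
    {"dp":[0,0,75],"twist":[0,0,0],"hand":1},
    {"dp":[0,0,88],"twist":[0,0,0],"hand":1},
    {"dp":[10,0,88],"twist":[0,0,0],"hand":1},
  ],
)

```text
clock: 16.3
tool_pos: [0.5269, 0.0106, 0.0448]
eef_rot: [0.995, 0.098, -0.002, -0.0]
contact_force: [-0.2, 0.3, 0.3]
opening: 1.003
finger_force: 0.0
```

Request:
step_arm(
  motion=[
    {"dp":[8,0,0],"twist":[0,0,0],"hand":1},
    {"dp":[14,0,0],"twist":[0,0,0],"hand":1},
    {"dp":[19,0,0],"twist":[0,0,0],"hand":1},
    {"dp":[23,0,0],"twist":[0,0,0],"hand":1},
    {"dp":[26,0,0],"twist":[0,0,0],"hand":1},
  ],
)

```text
clock: 16.92
tool_pos: [0.5506, 0.0152, 0.0457]
eef_rot: [0.995, 0.097, -0.003, -0.0]
contact_force: [-8.3, -1.1, 6.3]
opening: 1.001
finger_force: 4.1
```

Request:
step_arm(
  motion=[
    {"dp":[1,0,0],"twist":[0,0,0],"hand":1},
    {"dp":[2,0,0],"twist":[0,0,0],"hand":1},
    {"dp":[3,0,0],"twist":[0,0,0],"hand":1},
    {"dp":[3,0,0],"twist":[0,0,0],"hand":1},
  ],
)

```text
clock: 17.42
tool_pos: [0.5507, 0.0152, 0.0455]
eef_rot: [0.995, 0.097, -0.006, -0.0]
contact_force: [-10.2, -2.7, 9.2]
opening: 0.995
finger_force: 5.0
```

```bash
python3 -c "
from h import *
go(-119,-40,44,-90)"
```

```text
dp [ 0.8 -1.9  1.5] tw [-0.002  0.011 -0.   ] jig [-119.7  -41.9   45.5] F [-10.5  -0.6   9.2] t 17.43 op 0.99
```

Request:
step_arm(
  motion=[
    {"dp":[-12,0,0],"twist":[0,0,0],"hand":1},
    {"dp":[-30,0,0],"twist":[0,0,0],"hand":1},
    {"dp":[-40,0,-40],"twist":[0,0,0],"hand":1},
    {"dp":[-40,0,-90],"twist":[0,0,0],"hand":1},
    {"dp":[-40,0,-130],"twist":[0,0,0],"hand":1},
  ],
)

```text
clock: 18.05
tool_pos: [0.5176, 0.0087, 0.1775]
eef_rot: [0.995, 0.098, 0.001, -0.0]
contact_force: [0.2, 0.7, -0.8]
opening: 1.001
finger_force: 0.0
```

Request:
step_arm(
  motion=[
    {"dp":[0,0,0],"twist":[0,0,0],"hand":1},
    {"dp":[0,0,-30],"twist":[0,0,0],"hand":1},
    {"dp":[0,0,-30],"twist":[0,0,0],"hand":1},
  ],
)

```text
clock: 18.42
tool_pos: [0.518, 0.0087, 0.2062]
eef_rot: [0.995, 0.098, 0.002, 0.0]
contact_force: [1.0, 0.5, -0.5]
opening: 1.001
finger_force: 0.0
```

```bash
python3 -c "
from h import *
d=snap('wrist','w5');print(slab(d))
a=snap('side');print(slab(a))
for n in ['brass_knob','screw_jar','try_square']:
  for o in r.search_frame('side',n)[:2]: print(n,round(o['score'],2),(a['T'][:3,:3]@o['at']+a['T'][:3,3]).round(3))
"
```

```text
(((-58.234779357910156, -28.094558715820312), (103.31805419921875, 222.72889709472656), 0.06190824508666992), [[-110.0, 83.19999694824219], [-109.80000305175781, -139.5], [-6.5, -139.39999389648438], [-6.699999809265137, 83.30000305175781]], np.float64(32.87217097162387))
(((-54.16707229614258, -25.91448974609375), (110.98080444335938, 228.79562377929688), 0.18517480790615082), [[-110.0, 88.30000305175781], [-109.30000305175781, -140.5], [1.7000000476837158, -140.10000610351562], [1.0, 88.69999694824219]], np.float64(32.67240975253394))
brass_knob 0.57 [0.401 0.192 0.04 ]
screw_jar 0.77 [0.506 0.334 0.062]
try_square 0.77 [ 0.554 -0.327  0.01 ]
```

View pics/w5.png

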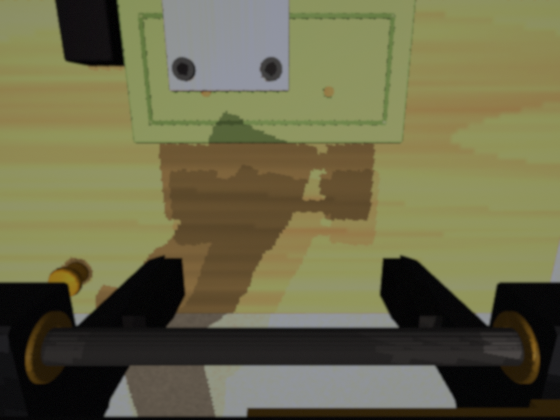

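The wrist view shows the slab's left end (column ~125) touching the stop block, with no board visible between them. The slab is square under the bush plate, and the knob is where it was.

```bash
python3 -c "
from plant import r
print(r.finish_job())"
```

```text
the job is handed in; nothing more can be done
None
```

The drawer front is pushed flush along the fence and tight against the stop block, and the job is handed in at about 18.5 s; both contacts rest on the force rise and camera views, since no verdict came back.

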